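# Wedge up a bench burner's foot plate and hold it

### The job

Take the tapered graphite wedge by its upright grip, gently because graphite chips (at most 60 N of grip), and slide it thin end first along the bench, squarely under the middle of the burner's front lip, until the lip just lifts off its rails, by about 4 mm and never more than 10 mm. Finish while still gripping the wedge there, flat on the bench, with the lip resting on the wedge alone. Do not push the burner itself, and leave everything else on the bench where it lies.

Things in the scene. Friction and masses are not known exactly. Their poses are not given: they have to be found in the camera images.
- wedge: dark graphite wedge, 119 mm long, 0.17 kg, 32 mm wide up to x = 12 mm, narrowing to 16 at the thin end. Origin on its flat underside below the middle of the upright grip at the thick end; +x to the thin end, +z up. Grip 24 (x) by 26 mm (y), top at 45 mm. Thick end at x = -12; top level, 22 mm high, to x = 12, then falls evenly (1 in 5) to 3 mm at the thin end, x = 107.
- mount: fixed frame under the burner. Origin on the bench, straight below the middle of the lip bar; +x from the lip (facing roughly the robot) to the hinge, +z up. Two rails 14 mm wide, 9 mm high, centred at y = +-63 mm, from x = -10 to 180 mm, carry the lip's ends; bare bench between them (112 mm) up to a cross bar at x = 160 mm. Where it stands and its yaw vary.
- burner: hinged steel foot plate 140 mm wide with a gas burner about 0.19 m high on it; valve wheels about 45 mm behind the lip, 0.13 m up. The front lip is a round bar, 10 mm diameter, 140 mm along y. Origin at the middle of the lip bar's lowest line: 9 mm above the bench at rest; more is lift. +x to the hinge. Plate top 9 mm above origin. 0.6 to 1 kg; presses down about 4 N at the lip.
- tilt (a joint): hinge of the foot plate, along the mount's y, 150 mm behind the lip and 14 mm above the bench. 0 rad: lip resting on the rails; grows as the lip rises: lift at the lip = 150 mm x angle (4 mm = 0.027 rad). Falls back by weight.
- block: bystander: loose graphite block of the wedge's length and upright grip, but 32 mm wide and 22 mm thick over its whole length, not tapered. Origin under its grip. Leave it.
- paddle: bystander: graphite paddle with wooden handle, 225 mm long, 50 mm wide, 19 mm high, lying flat, origin near its middle.
- pliers: bystander: red-handled pliers, 170 mm long, 56 mm wide, 12 mm high, lying flat, origin near the pivot.
- tweezers: bystander: steel tweezers, 165 mm long, 9 mm high, lying on the bench, origin at the middle.
- reamer: bystander: steel rod in a cork handle, 165 mm long, 26 mm high, origin under the middle of the cork.
- jar: bystander: glass jar with steel cap, 52 mm diameter, 70 mm high, upright, origin under its middle.
- fitting: bystander: small brass hose fitting, 22 mm diameter, 38 mm high, upright, origin under its middle.
Mind the look-alikes: they are no part of the job. Leave any blue look-alike of the wedge alone.

How it is judged:
By the outcome, as a careful person would: the job done as asked, in the order asked, and still so for the second after the job is handed in, while the arm keeps its last pose, push and grip.
It also fails if it takes over 40 s, if anything falls off the work surface, if the arm or the gripper's body presses on something with over 40 N, if the wrist force passes 120 N, or if a joint passes its speed limit or range.

### The arm

A 6-joint arm with a two-finger parallel gripper is mounted at the origin on the work surface. World frame = base frame: x ahead of the robot, y to its left, z up, the work surface at z = 0. Lengths are in mm, angles in rad, forces in N, time in s.
With the tool pointing down it reaches from about 350 to 725 mm from the base axis. Payload 4.3 kg.
Tool frame: the origin (TCP) lies at the very end of the fingers, on their centre line; the grasp point (between the pads) lies 19 mm behind it; z points along the fingers, x is the direction in which the jaws open and shut, and the axes are right-handed (so a half turn about z gives the same grasp; the last joint's range is limited). The gripper opens to 85 mm and grips with 20 to 120 N. Pads are 22 mm wide; open, the fingers measure 114 mm over their backs; the gripper's body (76 mm by 85 mm) begins 54 mm behind the grasp point. The pads swing forward as they close: fully open they stand 13 mm farther back than shut.
Start: joints at [-1.317, 0.377, 0.081, 1.274, 0, 1.46], TCP at [204.614, -537.401, 231.329] pointing down, gripper open.
Joint ranges: [-2.72, 2.72], [-0.84, 1.66], [-1.02, 1.22], [-1.77, 2.12], [-1.37, 1.28], [-3.14, 3.14]. Speed limits (rad/s): [2.57, 2.57, 3.14, 3.14, 3.14, 3.14].

### API

Orientations are given as a rotation vector (axis times angle).
In Python, from plant import read_state, read_camera, finish_job, spot_in, outline_of gives the robot as it stands.
- The arm moves only by the tool move_arm, never from a script. Its argument "moves" is a list of rows, each a list of 7 numbers: the shift along the tool's x, y, z in mm, then the turn, a rotation vector about the tool's x, y, z in degrees, then the opening, from 0 (shut) to 1 (fully open). In form: [[tx, ty, tz, wx, wy, wz, claw], ...]. A call has exactly 5 rows; each row is the pose to reach, as a shift and turn from the pose commanded when the call began, along the tool's axes at that moment; what a row does not reach only later rows make up. A row lasts 1/10 s, in which the tool goes at most 50 mm and 8.59 degrees, less where a joint would pass 70% of its speed; a pose out of reach is approached as far as the arm can. A call with a gripper value outside its range is refused whole. The fingers move at their own pace and stop on an object; "squeeze" is the grip in N (left out, the last holds). Time passes only in rows, so rows that repeat a pose let the fingers close, or fill a call up. It gives the time, the measured TCP pose, the force and the opening at its end, in the units of the state.
- read_state(): the state, without advancing time (a new reading comes with each control period).
- read_camera(name): name is "scene" or "top" or "wrist"; returns a dict with "img" (400x640x3 uint8, red, green, blue), "mtx" (3x3 intrinsics, pixels), "T" (4x4, takes a point from camera to world coordinates). Camera axes: x right, y up, looking along -z (the intrinsics and any distortion apply to the point x, -y, -z); pixel columns grow to the right and rows downward; lengths in mm; the calibration is good to about 2 mm. A picture is of the moment at which its call begins. There is no depth.
- finish_job(): hands the job in, once; it reports no verdict.
Trained networks look in the newest picture that a camera, given by its name, has taken for a name from the list of things; names that differ only in an ending like _2 or _b are one class to them, and where a whole thing is asked for, a point or a joint stands for the part that bears it (a point fixed in the world has none). Each returns a list of dicts, best first, with "conf" (0 to 1); they miss things now and then, are a little off and sometimes report something else, mostly with a low value. They report only what shows in the picture. A call takes as long as a camera call. They do not tell look-alikes from the thing itself.
- spot_in(label, camera): "extent" ([left, top, right, bottom] in pixels, round what is visible of it).
- outline_of(label, camera): "region" (400x640 bool, what is visible of it) and "extent" ([left, top, right, bottom] in pixels, round what is visible of it).
The state is a dict: "clock": time; "qpos": joint angles; "qvel": joint speeds; "effort": joint torques, N m; "ee_pos": TCP position; "tool_rot": TCP orientation; "contact_force": force on the tool from outside, world axes, zero at the start; "ft_torque": the same for the moment, N m; "width": opening from 0.0 (shut) to 1.0 (fully open).
Only numpy, scipy, OpenCV 4.12 (cv2) and the standard library are available. Lean on these libraries where they do the work, as an engineer would, in place of code of your own. Each camera call takes 0.05 s, during which the arm holds its last target. There are 200 camera calls.

## Working session

There is one attempt and no reset: what is moved stays moved. The work goes in short steps, Python scripts to look and compute and a tool call to move; the robot and the scene stay as the last step left them, time stands still between calls to the robot, and variables do not carry over. Pictures are saved under pics/ and viewed, about 8 in all and at most 12, crops included, and the job is handed in when it is done.

Besides the shell and the picture viewer there is one more tool, called after ">>>" as name(argument=value, ...) on one line, values as JSON. move_arm: Moves the arm, as the interface text tells. Its arguments: {"type":"object","properties":{"moves":{"type":"array"},"squeeze":{"type":"number"}},"required":["moves"]}

```bash
ls; mkdir -p pics; python3 - <<'E'
from plant import *
import cv2,numpy as np
print(read_state())
for c in ["top","scene"]:
    r=read_camera(c); cv2.imwrite(f"pics/{c}0.png",r["img"][:,:,::-1]); print(c,r["mtx"].tolist(),r["T"].round(3).tolist(),[k for k in r])
    for l in ["wedge","block","mount","burner"]:
        print(l,[(d["conf"],d["extent"]) for d in spot_in(l,c)])
E
```

```text
pics
{'clock': 0.0, 'qpos': array([-1.31728222e+00,  3.78028984e-01,  7.96118627e-02,  1.27439955e+00,
       -3.77932482e-05,  1.46049324e+00]), 'qvel': array([ 0.00095505,  0.00064881, -0.00114011,  0.00063881,  0.00055176,
       -0.00035709]), 'effort': array([ 2.01211747e-04, -4.63608849e+01,  2.69871658e+01,  2.08836183e-02,
       -3.04792575e-04,  6.62677220e-07]), 'ee_pos': array([ 204.43590348, -536.71991952,  230.37489821]), 'tool_rot': array([-2.58559616e+00,  1.78217877e+00,  2.43669725e-03]), 'contact_force': array([0.12939219, 0.72078523, 0.19256688]), 'ft_torque': array([ 0.03309169,  0.05278943, -0.02382895]), 'width': 0.9977990658084853}
top [[429.1895403020718, 0.0, 322.78552711452244], [0.0, 429.1895403020718, 195.50733786693647], [0.0, 0.0, 1.0]] [[0.02, 0.986, -0.168, 347.539], [-1.0, 0.016, -0.025, -19.354], [-0.022, 0.168, 0.985, 1295.833], [0.0, 0.0, 0.0, 1.0]] ['img', 'mtx', 'T']
wedge [(0.77, [298.7, 249.7, 333.6, 277.4]), (0.67, [224.5, 215.0, 247.7, 255.8])]
block [(0.89, [414.4, 203.3, 435.4, 243.7]), (0.4, [292.9, 108.1, 349.3, 192.6])]
mount [(0.65, [225.1, 221.6, 247.9, 255.6])]
burner [(0.39, [484.5, 199.6, 492.7, 251.0])]
scene [[436.7606522557364, 0.0, 322.91149418699933], [0.0, 436.7606522557364, 203.90146340803528], [0.0, 0.0, 1.0]] [[-0.755, -0.448, 0.478, 1140.954], [0.655, -0.53, 0.538, 631.538], [0.012, 0.719, 0.694, 833.01], [0.0, 0.0, 0.0, 1.0]] ['img', 'mtx', 'T']
wedge [(0.69, [423.9, 216.7, 440.8, 261.8])]
block [(0.94, [269.9, 124.3, 302.7, 155.6]), (0.15, [358.0, 293.2, 446.7, 370.6])]
mount [(0.8, [250.2, 180.6, 338.1, 269.9]), (0.43, [228.6, 106.1, 268.4, 127.6]), (0.26, [465.3, 274.1, 508.2, 318.9])]
burner [(0.66, [254.2, 181.8, 336.7, 254.9])]
```

```bash
python3 - <<'E'
import cv2
a=cv2.imread("pics/top0.png")[70:300,180:530]; cv2.imwrite("pics/top0c.png",cv2.resize(a,None,fx=2.28,fy=2.28,interpolation=cv2.INTER_CUBIC))
E
```

```text
(no output)
```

View pics/top0c.png

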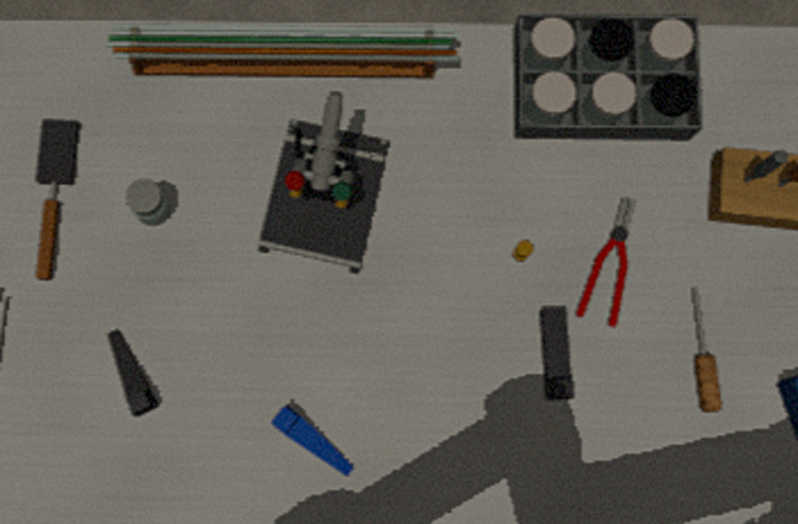

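View pics/scene0.png

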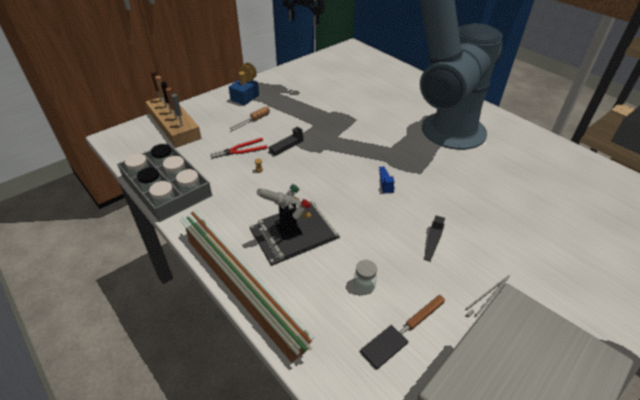

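The top picture shows the dark tapered wedge at crop (133,375), with its grip end at px (244,248) and thin end at (230,216). The lip runs from px (296,178) to (337,187). The straight block is at crop (556,350), and the blue look-alike at (312,437). The scene view agrees: wedge at (434,240), burner at (295,225).

```bash
cat > h.py <<'E'
import numpy as np,cv2
from scipy.spatial.transform import Rotation as R
def ray(c,u,v):
    d=np.linalg.inv(c["mtx"])@[u,v,1.]; d=c["T"][:3,:3]@(d*[1,-1,-1]); return c["T"][:3,3],d/np.linalg.norm(d)
def onz(c,u,v,z):
    o,d=ray(c,u,v); return o+d*(z-o[2])/d[2]
def proj(c,p):
    q=np.linalg.inv(c["T"])@np.r_[p,1]; q=q[:3]*[1,-1,-1]; q=c["mtx"]@q; return q[:2]/q[2]
def tri(obs):
    A=np.zeros((3,3));b=np.zeros(3)
    for c,u,v in obs:
        o,d=ray(c,u,v);M=np.eye(3)-np.outer(d,d);A+=M;b+=M@o
    return np.linalg.solve(A,b)
E
python3 - <<'E'
from plant import *
from h import *
t=read_camera("top");s=read_camera("scene")
for n,u,v,z in [("grip",244.5,247.6,45),("thin",230.4,215.6,3),("lipL",296,178.5,14),("lipR",336.6,187.8,14),("blkgrip",425,240,45)]:
    p=onz(t,u,v,z);print(n,p.round(1),"in scene",proj(s,p).round(1))
st=read_state();print(st["clock"],R.from_rotvec(st["tool_rot"]).as_matrix().round(3))
w=read_camera("wrist");Tt=np.eye(4);Tt[:3,:3]=R.from_rotvec(st["tool_rot"]).as_matrix();Tt[:3,3]=st["ee_pos"]
print((np.linalg.inv(Tt)@w["T"]).round(2),w["mtx"])
E
```

```text
grip [403.3 236.7  45. ] in scene [436.3 214.5]
thin [501.2 293.4   3. ] in scene [426.1 257.7]
lipL [617.4  95.8  14. ] in scene [336.5 231.7]
lipR [590.5 -28.6  14. ] in scene [313.  201.1]
blkgrip [ 435.1 -286.1   45. ] in scene [298.3 129.1]
0.6 [[ 0.356 -0.935  0.   ]
 [-0.935 -0.356 -0.   ]
 [ 0.     0.    -1.   ]]
[[   1.     -0.      0.      0.47]
 [  -0.     -0.95   -0.31  -80.35]
 [   0.      0.31   -0.95 -143.07]
 [   0.      0.      0.      1.  ]] [[318.23945175   0.         316.85291126]
 [  0.         318.23945175 200.75702845]
 [  0.           0.           1.        ]]
```

```bash
cat >> h.py <<'E'
def rel(a,b):
    """pose=(x,y,z,yaw of tool x in deg), tool straight down. shift in a's tool axes + wz deg"""
    def M(y): y=np.radians(y); return np.array([[np.cos(y),np.sin(y),0],[np.sin(y),-np.cos(y),0],[0,0,-1.]])
    return np.r_[M(a[3]).T@(np.array(b[:3])-a[:3]), -(b[3]-a[3])].round(1)
E
python3 - <<'E'
from h import *
P=[(204.6,-537.4,231.3,-69.2),(330,-345,231.3,-28.2),(430,-140,231.3,12.8),(440,60,231.3,53.8),(440,60,231.3,78)]
for a,b in zip(P,P[1:]): print(rel(a,b))
E
```

```text
[-135.3 -185.5    0.   -41. ]
[  -8.7 -227.9    0.   -41. ]
[  54.1 -192.8    0.   -41. ]
[  0.    0.    0.  -24.2]
```

>>> move_arm(moves=[[-27,-37,0,0,0,-8.2,1],[-54,-74,0,0,0,-16.4,1],[-81,-111,0,0,0,-24.6,1],[-108,-148,0,0,0,-32.8,1],[-135,-185,0,0,0,-41,1]], squeeze=40)

```text
clock: 1.15
ee_pos: [330.2, -343.9, 231.5]
tool_rot: [3.049, -0.756, 0.001]
contact_force: [0.0, 0.0, -0.0]
width: 1.0
```

>>> move_arm(moves=[[-2,-46,0,0,0,-8.2,1],[-4,-91,0,0,0,-16.4,1],[-5,-137,0,0,0,-24.6,1],[-7,-182,0,0,0,-32.8,1],[-9,-228,0,0,0,-41,1]])

```text
clock: 1.65
ee_pos: [429.7, -138.5, 231.6]
tool_rot: [3.12, 0.36, 0.001]
contact_force: [0.4, -1.6, 0.0]
width: 0.997
```

>>> move_arm(moves=[[11,-39,0,0,0,-8.2,1],[22,-77,0,0,0,-16.4,1],[32,-116,0,0,0,-24.6,1],[43,-154,0,0,0,-32.8,1],[54,-193,0,0,0,-41,1]])

```text
clock: 2.15
ee_pos: [438.8, 61.6, 231.6]
tool_rot: [2.797, 1.43, 0.001]
contact_force: [1.1, -0.7, -0.2]
width: 1.003
```

>>> move_arm(moves=[[0,0,0,0,0,-8,1],[0,0,0,0,0,-16,1],[0,0,0,0,0,-24,1],[0,0,0,0,0,-24,1],[0,0,0,0,0,-24,1]])

```text
clock: 2.65
ee_pos: [438.9, 60.0, 231.4]
tool_rot: [2.447, 1.97, 0.0]
contact_force: [0.6, 0.4, -0.1]
width: 0.999
```

```bash
cat > snap.py <<'E'
import sys,numpy as np,cv2
from plant import *
n=sys.argv[1]; w=read_camera("wrist"); np.savez(f"{n}.npz",**w)
cv2.imwrite(f"pics/{n}.png",w["img"][:,:,::-1])
for l in sys.argv[2:]: print(l,[(d["conf"],d["extent"]) for d in spot_in(l,"wrist")])
st=read_state(); print(st["clock"],st["ee_pos"].round(1),st["qpos"].round(3))
E
python3 snap.py w1 burner mount wedge
```

```text
burner [(0.96, [273.9, 292.6, 381.7, 371.5])]
mount [(0.57, [275.2, 284.4, 382.3, 368.4]), (0.34, [460.3, 85.1, 526.7, 180.7])]
wedge [(0.6, [217.9, 77.5, 322.0, 144.0]), (0.59, [462.1, 87.5, 526.0, 182.4])]
2.85 [438.9  59.9 231.3] [-0.008  0.111 -0.268  1.192 -0.     0.206]
```

View pics/w1.png

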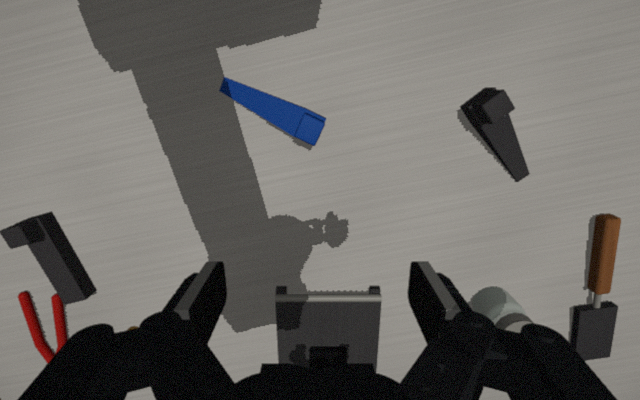

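The wrist picture shows the lip bar as a bright line from px (276,294) to (381,297), between the fingers. The rail ends are at (281,290) and (376,290). The wedge is at upper right, grip top at (495,98) and thin end at (523,178).

```bash
python3 - <<'E'
import cv2,numpy as np
from h import *
a=cv2.imread("pics/w1.png")
b=cv2.resize(a[280:315,265:392],None,fx=6,fy=6,interpolation=cv2.INTER_NEAREST); c=cv2.resize(a[75:190,450:540],None,fx=3,fy=3,interpolation=cv2.INTER_NEAREST)
o=np.zeros((560,800,3),np.uint8);o[:b.shape[0],:b.shape[1]]=b;o[212:212+c.shape[0],:c.shape[1]]=c
cv2.imwrite("pics/w1z.png",o)
w=np.load("w1.npz")
for n,u,v,z in [("gripTop",495,98,45),("thin",523,178,3),("lipR",276.5,296,14),("lipL",381,297.5,14)]: print(n,onz(w,u,v,z).round(1))
E
```

```text
gripTop [399.6 247.7  45. ]
thin [504.6 298.6   3. ]
lipR [594.8 -29.3  14. ]
lipL [626.7 105.6  14. ]
```

View pics/w1z.png

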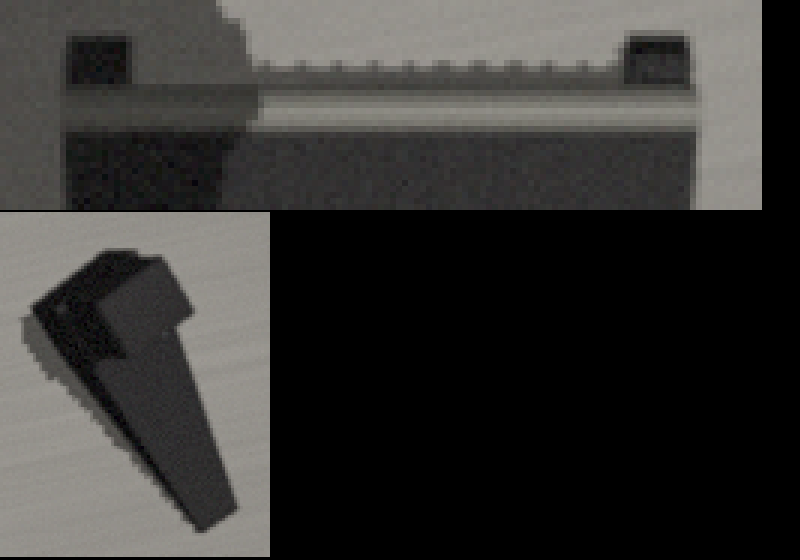

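```bash
cat > fitw.py <<'E'
import numpy as np,cv2,sys
from scipy.optimize import minimize
from h import *
V1=[(x,s*w/2,z) for s in(1,-1) for x,w,z in [(-12,32,0),(-12,32,22),(12,32,22),(12,32,0),(107,16,0),(107,16,3)]]
V2=[(x,y,z) for x in(-12,12) for y in(-13,13) for z in(0,45)]
def sil(c,p,S=4,shape=(400,640)):
    m=np.zeros((shape[0]*S,shape[1]*S),np.uint8);a=p[2];Rz=np.array([[np.cos(a),-np.sin(a),0],[np.sin(a),np.cos(a),0],[0,0,1]])
    for V in(V1,V2):
        q=np.array([proj(c,Rz@v+[p[0],p[1],p[3]]) for v in V]); h=cv2.convexHull(((q+.5)*S-.5).round().astype(np.int32)); cv2.fillConvexPoly(m,h,1)
    return cv2.resize(m.astype(np.float32),(shape[1],shape[0]),interpolation=cv2.INTER_AREA)
def fit(views,p0,free_z=False):
    def cost(x):
        p=np.r_[x,0] if not free_z else x
        return sum(np.abs(sil(c,p)-m)[b[1]:b[3],b[0]:b[2]].sum() for c,m,b in views)
    x0=np.array(p0[:4 if free_z else 3],float)
    sp=np.vstack([x0]+[x0+d for d in np.diag([5,5,.05,5][:len(x0)])])
    r=minimize(cost,x0,method="Nelder-Mead",options=dict(initial_simplex=sp,xatol=.02,fatol=.2,maxiter=150)); return r.x,r.fun
E
python3 - <<'E'
from fitw import *
from plant import *
w=dict(np.load("w1.npz"));t=read_camera("top")
def view(c,b,th):
    g=c["img"].max(2).astype(float); print(np.percentile(g[b[1]:b[3],b[0]:b[2]],[5,15,30,60]))
    return c,np.clip((th+12-g)/24,0,1),b
vw=view(w,(452,78,540,190),75); vt=view(t,(220,208,256,262),62)
for v in([vw],[vt],[vw,vt]): print(fit(v,(402,242,.5)))
print(fit([vw,vt],(402,242,.5,0),True)); print(vw[1][78:190,452:540].sum(),vt[1][208:262,220:256].sum())
E
```

```text
[ 23.  46.  57. 147.]
[ 35.   52.   66.  116.8]
(array([409.75051104, 250.14673285,   0.47026363]), np.float64(143.375))
(array([405.04401528, 247.8424217 ,   0.46272556]), np.float64(436.47916666666663))
(array([409.2585241 , 249.7863571 ,   0.47314629]), np.float64(585.9166666666667))
(array([410.27948974, 252.18128007,   0.4705719 ,  -4.34913347]), np.float64(563.0833333333334))
3127.5000000000005 504.625
```

```bash
python3 - <<'E'
from h import *
print(rel((440,60,231.3,77.8),(410,250,160,117)))
E
```

```text
[179.4 -69.5  71.3 -39.2]
```

>>> move_arm(moves=[[36,-14,14,0,0,-7.84,1],[72,-28,28,0,0,-15.68,1],[108,-42,43,0,0,-23.5,1],[144,-56,57,0,0,-31.4,1],[179.4,-69.5,71.3,0,0,-39.2,1]])

```text
clock: 3.4
ee_pos: [408.4, 251.5, 159.5]
tool_rot: [1.634, 2.683, 0.001]
contact_force: [0.5, -0.1, -0.0]
width: 1.001
```

>>> move_arm(moves=[[0,0,0,0,0,0,1],[0,0,0,0,0,0,1],[0,0,0,0,0,0,1],[0,0,0,0,0,0,1],[0,0,0,0,0,0,1]])

```text
clock: 3.9
ee_pos: [409.4, 249.2, 160.5]
tool_rot: [1.643, 2.677, 0.001]
contact_force: [0.4, -0.3, 0.0]
width: 1.0
```

```bash
python3 snap.py w2 wedge; python3 - <<'E'
from fitw import *
def view(n,b,th):
    c=dict(np.load(n));g=c["img"].max(2).astype(float); return c,np.clip((th+12-g)/24,0,1),b
v1=view("w1.npz",(452,78,540,190),75)
c=dict(np.load("w2.npz"));s=sil(c,(409.7,250.1,.47,0));ys,xs=np.where(s>0);print(xs.min(),ys.min(),xs.max(),ys.max())
b=(max(xs.min()-12,0),max(ys.min()-12,0),xs.max()+12,ys.max()+12)
v2=view("w2.npz",b,75)
print(fit([v2],(410,250,.47)),v2[1][b[1]:b[3],b[0]:b[2]].sum()); print(fit([v1,v2],(410,250,.47,0),True))
cv2.imwrite("pics/w2o.png",np.where((np.abs(sil(c,(*fit([v1,v2],(410,250,.47))[0],0))-.5)<.45)[...,None],[0,255,0],c["img"][:,:,::-1]))
E
```

```text
wedge [(0.98, [71.7, 0.2, 158.6, 89.9]), (0.88, [302.7, 169.7, 338.6, 280.8]), (0.36, [213.5, 353.7, 242.0, 381.9])]
4.0 [409.2 249.4 160.3] [ 0.415  0.22  -0.324  1.026 -0.    -0.055]
300 171 336 279
(array([409.43549847, 250.045021  ,   0.46957239]), np.float64(233.4375)) 3156.0
(array([409.68744933, 250.23492311,   0.47003568,  -0.61933827]), np.float64(375.10416666666663))[ WARN:0@9.574] global loadsave.cpp:1063 imwrite_ Unsupported depth image for selected encoder is fallbacked to CV_8U.
```

View pics/w2o.png

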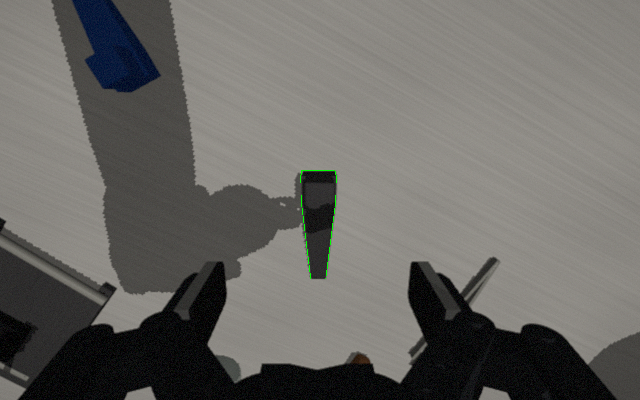

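The overlay shows the fitted outline lying tightly on the wedge, px (301,171) to (336,279). It gives a pose of (409.5, 250.1), yaw 26.9°, and height −0.6 mm against an expected 0. I'll grasp now.

>>> move_arm(moves=[[0,0,35,0,0,0,1],[0,0,75,0,0,0,1],[0,0,110,0,0,0,1],[0,0,128,0,0,0,1],[0,0,136,0,0,0,1]])

```text
clock: 4.5
ee_pos: [407.2, 249.0, 22.1]
tool_rot: [-1.641, -2.677, 0.005]
contact_force: [-0.1, 0.4, -0.1]
width: 0.998
```

>>> move_arm(moves=[[0,0,0,0,0,0,1],[0,0,0,0,0,0,0.6],[0,0,0,0,0,0,0.4],[0,0,0,0,0,0,0.3],[0,0,0,0,0,0,0.2]], squeeze=40)

```text
clock: 5.0
ee_pos: [409.4, 250.3, 24.7]
tool_rot: [1.64, 2.678, 0.002]
contact_force: [0.5, 0.3, 0.5]
width: 0.329
```

>>> move_arm(moves=[[0,0,0,0,0,0,0.1],[0,0,0,0,0,0,0],[0,0,0,0,0,0,0],[0,0,0,0,0,0,0],[0,0,0,0,0,0,0]], squeeze=40)

```text
clock: 5.5
ee_pos: [409.3, 250.4, 24.8]
tool_rot: [1.64, 2.679, 0.002]
contact_force: [-1.0, 0.8, 5.6]
width: 0.296
```

```bash
python3 - <<'E'
from fitw import *
w=dict(np.load("w1.npz"));g=w["img"].mean(2)
print("left rail cols v284-292",g[283:305,279:284].mean(1).round(),"\nright",g[283:305,371:377].mean(1).round(),"\nmid",g[283:305,330:360].mean(1).round(), "\nmidL",g[283:305,310:325].mean(1).round(),"\nmidR",g[283:305,352:366].mean(1).round())
print("u left",g[306:312,272:282].mean(0).round(),"u right",g[306:312,374:386].mean(0).round(),"bar",g[297:300,374:386].mean(0).round(),g[297:300,270:282].mean(0).round())
# model-based mount fit: scene points
pts=dict(rLo=(-10,-70,0),rLi=(-10,-56,0),rRi=(-10,56,0),rRo=(-10,70,0),top=(-10,63,9),barL=(0,-70,5+9),barR=(0,70,14),)
c,s=np.cos(-.22),np.sin(-.22)
for k,p in pts.items(): print(k,proj(w,(610.8+c*p[0]-s*p[1],38.2+s*p[0]+c*p[1],p[2])).round(1))
E
```

```text
left rail cols v284-292 [76. 78. 68. 38. 22. 20. 24. 20. 22. 24. 24. 42. 53. 58. 61. 67. 66. 60.
 50. 35. 25. 25.] 
right [149. 146. 111.  57.  22.  24.  44.  47.  51.  48.  40.  61.  88. 103.
 119. 137. 127. 116.  87.  58.  50.  52.] 
mid [146. 146. 147. 147. 147. 147. 147. 130.  96.  78.  72.  66.  85. 103.
 119. 137. 128. 116.  88.  58.  49.  50.] 
midL [145. 145. 145. 144. 144. 146. 146. 135.  99.  78.  75.  66.  84. 103.
 117. 134. 127. 117.  89.  59.  49.  50.] 
midR [145. 147. 148. 147. 146. 145. 146. 134. 100.  80.  71.  68.  86. 103.
 119. 137. 128. 116.  89.  59.  50.  52.]
u left [75. 74. 77. 56. 32. 25. 23. 23. 26. 27.] u right [ 47.  50.  50.  52.  49.  52.  79. 130. 146. 145. 144. 145.] bar [127. 127. 128. 129. 129. 128. 126. 134. 143. 147. 145. 146.] [76. 77. 76. 76. 76. 66. 65. 64. 64. 65. 65. 64.]
rLo [277.  284.1]
rLi [287.3 284.1]
rRi [369.8 284.5]
rRo [380.1 284.5]
top [376.1 288.3]
barL [276.  296.6]
barR [381.6 297. ]
```

```bash
python3 - <<'E'
from fitw import *
from scipy.optimize import least_squares
w=dict(np.load("w1.npz"))
F=[((-10,-63,0),None,285.6),((-10,63,0),None,285.6),((-10,63,9),None,288.7),((-4.15,-40,11.2),None,294.2),((-4.15,40,11.2),None,294.2),((14,-70,18),275.3,None),((14,70,18),380.4,None)]
def res(x,full=False):
    c,s=np.cos(x[2]),np.sin(x[2]);r=[]
    for p,u,v in F:
        q=proj(w,(x[0]+c*p[0]-s*p[1],x[1]+s*p[0]+c*p[1],p[2])); r.append(q[0]-u if u else q[1]-v)
    return np.array(r)
r=least_squares(res,(610.8,38.2,-.22),x_scale=(1,1,.01));x=r.x;print(x,np.degrees(x[2]),r.fun.round(2))
from h import rel
d=np.array([np.cos(x[2]),np.sin(x[2])]);yaw=np.degrees(x[2])+90
print(w["T"][:3,0], np.degrees(np.arctan2(w["T"][1,0],w["T"][0,0])))
st=x[:2]-145*d;en=x[:2]-57.5*d;print(st,en)
print(rel((410,250,24,117),(410,250,31,117)),rel((410,250,31,117),(*st,31,yaw)),rel((*st,24,yaw),(*en,24,yaw)))
E
```

```text
[ 6.12359179e+02  3.65011403e+01 -2.10937845e-01] -12.085848233240352 [ 0.07 -0.27  0.46 -0.02 -0.23 -0.1   0.1 ]
[2.13244162e-01 9.76998902e-01 2.71486907e-04] 77.68746302879099
[470.57310665  66.86081239] [556.13366754  48.5403206 ]
[ 0.  0. -7.  0.] [-190.7  -29.2    0.    39.1] [ 0.  87.5  0.  -0. ]
```

>>> move_arm(moves=[[0,0,-4,0,0,0,0],[-32,-5,-7,0,0,6.5,0],[-64,-10,-7,0,0,13,0],[-95.5,-14.6,-7,0,0,19.5,0],[-127,-19.5,-7,0,0,26.1,0]])

```text
clock: 6.0
ee_pos: [448.9, 126.9, 30.8]
tool_rot: [-2.208, -2.235, 0.001]
contact_force: [0.8, 0.2, -2.7]
width: 0.294
```

>>> move_arm(moves=[[-31,9.6,0,0,0,6.5,0],[-61.5,19.3,0,0,0,13,0],[-61.5,19.3,0,0,0,13,0],[-61.5,19.3,0,0,0,13,0],[-61.5,19.3,0,0,0,13,0]])

```text
clock: 6.5
ee_pos: [468.5, 67.5, 30.7]
tool_rot: [-2.44, -1.977, 0.001]
contact_force: [-0.5, 0.9, -1.2]
width: 0.298
```

```bash
python3 snap.py w3 wedge; python3 - <<'E'
from fitw import *
from plant import read_state
st=read_state();print(R.from_rotvec(st["tool_rot"]).as_matrix()[:,0],st["contact_force"],st["width"])
E
```

```text
wedge [(0.97, [285.2, 220.9, 347.0, 366.3]), (0.83, [60.8, 1.4, 310.2, 150.8])]
6.6 [468.6  67.8  30.8] [ 0.01   0.345 -0.532  0.694  0.     0.218]
[ 2.06916475e-01  9.78358609e-01 -6.49793028e-05] [ 0.03646051  0.60185006 -1.53805701] 0.29510183498774956
```

View pics/w3.png

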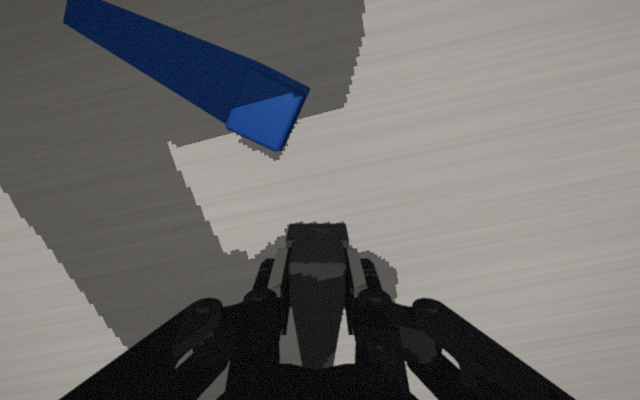

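The wrist view shows the wedge straight between the fingers, thin end at px (319,366), with the blue look-alike clear behind it. Next I'll lower to the bench and slide.

>>> move_arm(moves=[[-0.5,0,3,0,0,0,0],[-0.5,0,6,0,0,0,0],[-0.5,0,7.2,0,0,0,0],[-0.5,0,7.2,0,0,0,0],[-0.5,0,7.2,0,0,0,0]])

```text
clock: 7.1
ee_pos: [469.1, 67.0, 24.8]
tool_rot: [-2.441, -1.977, -0.001]
contact_force: [-4.3, 1.2, 11.3]
width: 0.293
```

>>> move_arm(moves=[[0,5,0,0,0,0,0],[0,12,0,0,0,0,0],[0,20,0,0,0,0,0],[0,27,0,0,0,0,0],[0,30,0,0,0,0,0]])

```text
clock: 7.6
ee_pos: [494.6, 61.5, 24.2]
tool_rot: [-2.437, -1.974, 0.006]
contact_force: [-10.7, 2.2, 16.8]
width: 0.294
```

```bash
cat > chk.py <<'E'
from h import *
from plant import *
s=read_camera("scene");t=read_camera("top");st=read_state();p=st["ee_pos"][:2]-[612.4,36.5]
a=-.211;print("clock",st["clock"],"along",p@[np.cos(a),np.sin(a)],"lat",p@[-np.sin(a),np.cos(a)],"z",st["ee_pos"][2],"yaw",np.degrees(np.arctan2(*R.from_rotvec(st["tool_rot"]).as_matrix()[[1,0],0])),"tiltz",R.from_rotvec(st["tool_rot"]).as_matrix()[2].round(4),st["contact_force"].round(1),st["ft_torque"].round(2),st["width"].round(3))
import sys
if len(sys.argv)>1:
    n=sys.argv[1];A=cv2.resize(s["img"][150:290,230:390],None,fx=5,fy=4.2,interpolation=cv2.INTER_CUBIC);A=cv2.resize(s["img"][160:280,235:395],None,fx=5,fy=5,interpolation=cv2.INTER_CUBIC)
    cv2.imwrite(f"pics/{n}.png",A[:,:,::-1])
E
python3 chk.py
```

```text
Traceback (most recent call last):
  File "chk.py", line 4, in <module>
    a=-.211;print("clock",st["clock"],"along",p@[np.cos(a),np.sin(a)],"lat",p@[-np.sin(a),np.cos(a)],"z",st["ee_pos"][2],"yaw",np.degrees(np.arctan2(*R.from_rotvec(st["tool_rot"]).as_matrix()[[1,0],0])),"tiltz",R.from_rotvec(st["tool_rot"]).as_matrix()[2].round(4),st["contact_force"].round(1),st["ft_torque"].round(2),st["width"].round(3))
                                                                                                                                                                                                                                                                                                                               ^^^^^^^^^^^^^^^^^
AttributeError: 'float' object has no attribute 'round'
```

```bash
sed -i 's/st\["width"\].round(3)/st["width"]/' chk.py; python3 chk.py
```

```text
clock 7.8 along -119.5185973920736 lat -0.24166148960435763 z 24.212368412702112 yaw 78.01871671165122 tiltz [ 7.0e-04 -5.2e-03 -1.0e+00] [-8.9  1.3 14.8] [ 0.54  1.92 -0.01] 0.2967226266766465
```

>>> move_arm(moves=[[0,4,-0.6,0,0,0,0],[0,12,-0.6,0,0,0,0],[0,21,-0.6,0,0,0,0],[0,30,-0.6,0,0,0,0],[0,36,-0.6,0,0,0,0]])

```text
clock: 8.3
ee_pos: [535.3, 52.3, 24.3]
tool_rot: [2.442, 1.975, 0.001]
contact_force: [-5.4, 1.7, 7.4]
width: 0.294
```

```bash
python3 chk.py s1
```

```text
clock 8.4 along -78.24829611502015 lat -0.64781387243743 z 24.294163486730362 yaw 77.91938551158715 tiltz [ 2.0e-04  1.9e-03 -1.0e+00] [ 1.6  0.8 -0.9] [0.12 0.04 0.02] 0.29501632751986867
```

View pics/s1.png

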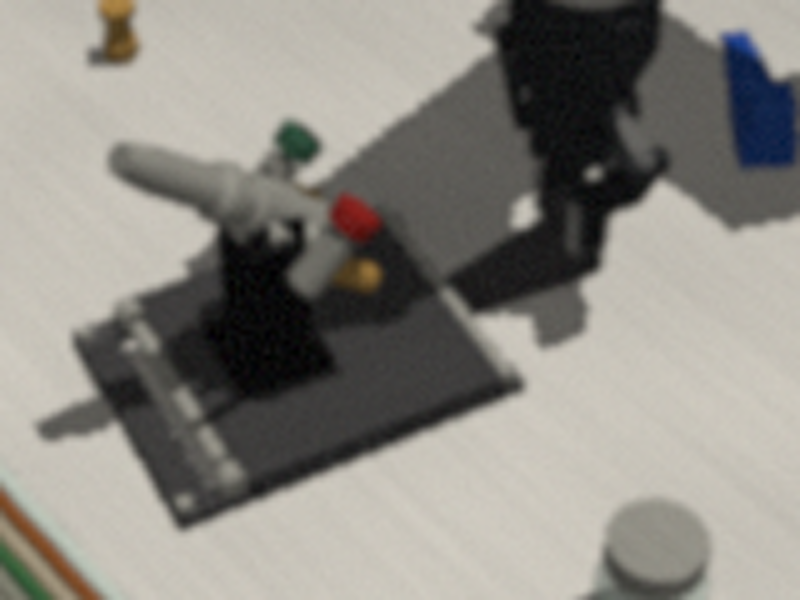

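The scene crop shows the wedge's thin end entering under the middle of the lip, at crop (455,285). The lip still rests on the rails and the jar and fitting are clear.

>>> move_arm(moves=[[0.5,2,0.3,0,0,0,0],[0.5,4.5,0.3,0,0,0,0],[0.5,7,0.3,0,0,0,0],[0.5,9,0.3,0,0,0,0],[0.5,10,0.3,0,0,0,0]])

```text
clock: 8.9
ee_pos: [536.5, 52.2, 24.2]
tool_rot: [-2.434, -1.971, 0.013]
contact_force: [-21.0, 3.6, 26.5]
width: 0.295
```

```bash
python3 chk.py
```

```text
clock 9.0 along -77.55027177578609 lat -0.5549200817404003 z 24.217778627051928 yaw 77.98438827308047 tiltz [-5.000e-04 -1.210e-02 -9.999e-01] [-19.6   3.4  23.8] [ 0.71  3.61 -0.04] 0.2934965041843459
```

>>> move_arm(moves=[[0.2,0,-0.3,0,0,0,0],[0.2,0,-0.5,0,0,0,0],[0.2,0,-0.6,0,0,0,0],[0.2,0,-0.6,0,0,0,0],[0.2,0,-0.6,0,0,0,0]])

```text
clock: 9.5
ee_pos: [536.5, 52.2, 24.2]
tool_rot: [-2.435, -1.971, 0.013]
contact_force: [-17.5, 2.6, 18.4]
width: 0.297
```

```bash
python3 chk.py
```

```text
clock 9.6 along -77.56737701755219 lat -0.5426630563759343 z 24.215349815867725 yaw 77.98235483740682 tiltz [-0.001  -0.0122 -0.9999] [-18.6   2.   18.1] [0.59 3.27 0.01] 0.2960295178512206
```

>>> move_arm(moves=[[0,0,-0.3,0,0,0,0],[0,0,-0.6,0,0,0,0],[0,0,-0.8,0,0,0,0],[0,0,-0.8,0,0,0,0],[0,0,-0.8,0,0,0,0]])

```text
clock: 10.1
ee_pos: [536.6, 52.2, 24.2]
tool_rot: [-2.435, -1.971, 0.013]
contact_force: [-13.9, 1.3, 12.4]
width: 0.295
```

```bash
python3 chk.py
```

```text
clock 10.2 along -77.38305666575889 lat -0.5318956183552892 z 24.279689459497522 yaw 77.9778461378388 tiltz [-0.001  -0.0122 -0.9999] [-14.8   2.7  11.5] [ 0.59  2.78 -0.02] 0.29091247937672515
```

>>> move_arm(moves=[[0,0,-0.2,-0.3,0,0,0],[0,1,-0.3,-0.7,0,0,0],[0,2,-0.3,-0.7,0,0,0],[0,3,-0.3,-0.7,0,0,0],[0,4,-0.3,-0.7,0,0,0]])

```text
clock: 10.7
ee_pos: [539.1, 51.7, 24.2]
tool_rot: [-2.44, -1.976, 0.003]
contact_force: [-16.7, 2.5, 14.5]
width: 0.295
```

```bash
python3 chk.py; python3 snap.py w4
```

```text
clock 10.8 along -74.303467240655 lat -0.4573313504522609 z 24.232642529293685 yaw 77.99298320654455 tiltz [-7.0e-04 -1.8e-03 -1.0e+00] [-15.9   2.3  12.6] [ 0.77  3.36 -0.02] 0.2928731333571623
10.85 [539.7  51.6  24.2] [-0.021  0.468 -0.353  0.752 -0.     0.188]
```

View pics/w4.png

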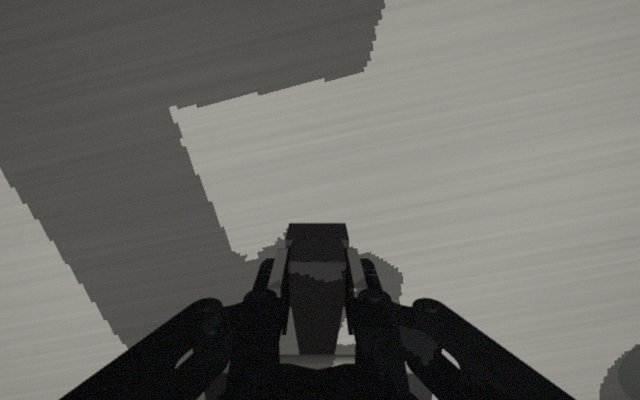

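The wrist view shows the wedge unslipped in the grip, with its rear edge still at v≈223. The lip bar crosses it at v≈355, centred at u≈318. It is sliding again, so I'll continue.

>>> move_arm(moves=[[0.2,2,-0.2,0,0,0,0],[0.2,4,-0.2,0,0,0,0],[0.2,6,-0.2,0,0,0,0],[0.2,8,-0.2,0,0,0,0],[0.2,9,-0.2,0,0,0,0]])

```text
clock: 11.35
ee_pos: [550.0, 49.7, 24.3]
tool_rot: [2.441, 1.976, -0.0]
contact_force: [-12.2, 2.4, 6.8]
width: 0.294
```

```bash
python3 chk.py
```

```text
clock 11.45 along -63.507929932242085 lat -0.1919217629185983 z 24.26944158419553 yaw 77.97968907434115 tiltz [-7.e-04  1.e-03 -1.e+00] [-10.6   2.5   5.1] [0.68 2.5  0.05] 0.2930254901201523
```

>>> move_arm(moves=[[0,1,0,0,0,0,0],[0,2,0,0,0,0,0],[0,3,0,0,0,0,0],[0,4,0,0,0,0,0],[0,5,0,0,0,0,0]])

```text
clock: 11.95
ee_pos: [554.9, 48.7, 24.3]
tool_rot: [2.441, 1.976, -0.0]
contact_force: [-11.6, 2.6, 5.3]
width: 0.296
```

```bash
python3 chk.py s2; python3 snap.py w5
```

```text
clock 12.05 along -58.36046173030681 lat -0.12178470550399823 z 24.265188546047973 yaw 77.98223497675677 tiltz [-6.0e-04  1.2e-03 -1.0e+00] [-9.1  2.3  4.4] [0.64 2.36 0.03] 0.29882971350581455
12.1 [555.3  48.6  24.2] [-0.026  0.491 -0.313  0.766 -0.001  0.184]
```

View pics/s2.png

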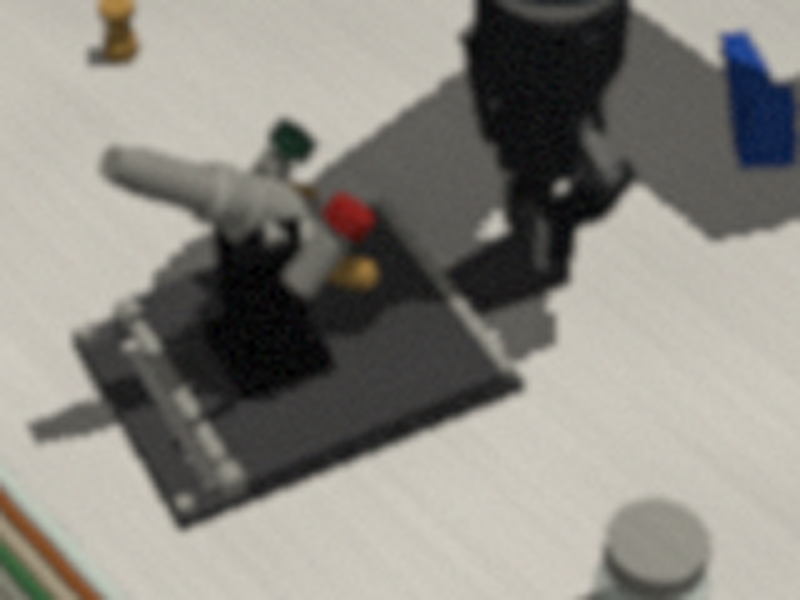

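The scene crop shows the burner tipped slightly back: the top moved from (130,158) to (118,160) and the red wheel from (356,218) to (350,216). I'll check the lift from the wheels' movement.

```bash
python3 - <<'E'
from h import *
from plant import *
s=read_camera("scene")
def cent(n,f):
    a=cv2.imread(f"pics/{n}.png").astype(float)[110:300,240:420];b,g,r=a[...,0],a[...,1],a[...,2];w=np.clip(f(b,g,r)-25,0,None);y,x=np.mgrid[:w.shape[0],:w.shape[1]]
    return np.array([(w*x).sum(),(w*y).sum()])/w.sum()/5
red=lambda b,g,r:np.where(g<70,r-np.maximum(b,g),0)
grn=lambda b,g,r:np.where(r<60,g-r,0)
def d(f): return cent("s2",f)-cent("s1",f)
A=cv2.imread("pics/s1.png",0)[130:200,90:220];B=cv2.imread("pics/s2.png",0)[100:230,60:250]
m=cv2.matchTemplate(B,A,cv2.TM_CCOEFF_NORMED);_,c,_,l=cv2.minMaxLoc(m)
print("red",d(red),"grn",d(grn),"top",(l[0]-30)/5,(l[1]-30)/5,c)
a=-.211;c_,s_=np.cos(a),np.sin(a);W=lambda x,y,z:(612.4+c_*x-s_*y,36.5+s_*x+c_*y,z)
for n,x,y,z in[("red",45,30,130),("grn",45,-30,130),("top",60,0,190)]:
  for lift in(3,4,5):
    t=lift/150; rx,rz=x-150,z-14; q=W(150+rx*np.cos(t)+rz*np.sin(t),y,14+rz*np.cos(t)-rx*np.sin(t)); print(n,lift,(proj(s,q)-proj(s,W(x,y,z))).round(2))
E
cat > /dev/null; python3 - <<'E'
import cv2
a=cv2.imread("pics/w5.png")[330:380,260:380];cv2.imwrite("pics/w5z.png",cv2.resize(a,None,fx=6,fy=6,interpolation=cv2.INTER_CUBIC)*2)
E
```

```text
red [-1.07063713 -0.33676944] grn [nan nan] top -1.6 0.6 0.9955184459686279
red 3 [-0.89 -0.32]
red 4 [-1.19 -0.43]
red 5 [-1.49 -0.53]
grn 3 [-0.88 -0.34]
grn 4 [-1.18 -0.45]
grn 5 [-1.48 -0.56]
top 3 [-1.41 -0.13]
top 4 [-1.88 -0.16]
top 5 [-2.35 -0.19]<stdin>:6: RuntimeWarning: invalid value encountered in divide
```

>>> move_arm(moves=[[0,0.4,0,0,0,0,0],[0,0.8,0,0,0,0,0],[0,0.8,0,0,0,0,0],[0,0.8,0,0,0,0,0],[0,0.8,0,0,0,0,0]])

```text
clock: 12.65
ee_pos: [555.9, 48.5, 24.3]
tool_rot: [2.441, 1.976, 0.0]
contact_force: [-9.8, 2.3, 5.4]
width: 0.294
```

```bash
python3 chk.py s3; python3 chk.py
```

```text
clock 12.75 along -57.715686083536745 lat -0.12930044709934307 z 24.25901139306517 yaw 77.98371366351651 tiltz [-6.e-04  1.e-03 -1.e+00] [-9.8  2.1  4.9] [0.67 2.5  0.06] 0.29566588613356165
clock 12.85 along -57.671844178062855 lat -0.13125495347541083 z 24.284619938715032 yaw 77.98343013242388 tiltz [-6.0e-04  1.1e-03 -1.0e+00] [-11.2   2.7   5.2] [ 0.62  2.45 -0.01] 0.2931425350464842
```

```bash
python3 -c "
from plant import *
print(finish_job())"; python3 chk.py
```

```text
the job is handed in; nothing more can be done
None
the job is handed in; nothing more can be done
```

I gripped the graphite wedge at 40 N and carried it about 7 mm above the bench to a point in front of the burner. From there I slid it along the bench, thin end first, under the middle of the lip. I handed the job in at about 12.9 s, still gripping the wedge.

**Last checks before hand-in:**
- **Position:** the grip stood 57.7 mm before the lip, 0.1 mm off centre sideways, with yaw within about 0.1° of square.
- **Flatness:** the tool was tilted less than 0.1°, with about 5 N of upward force on it, so the wedge was pressed onto the bench.
- **Lift:** the wedge geometry gives about 4.0 mm. The burner's movement in the scene pictures, taken 0.7 mm earlier in the slide, gave about 3.5 mm. Both put the lip clear of the rails.
- **Stability:** the pose did not change between the last readings.

**What went wrong or disagreed:**
- The slide stuck at first lip contact, with about 20 N of horizontal force. Too much down-force had pitched the tool nose-down by 0.7°. I eased the down-force, levelled the tool, and it slid on without the wedge shifting in the grip.
- The arm lagged its commands by several millimetres under drag, so I used the measured positions throughout.
- The overhead camera placed the wedge about 5 mm off the wrist camera. I used the wrist views, which agreed with each other to 0.4 mm.
- The green-wheel cross-check of the lift failed because no pixels matched; only the red wheel and the burner top were used.
- I did not re-measure the other objects on the bench. The later scene crops showed the fitting, jar and blue look-alike apparently where they were.

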